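# Tug-test two controllers in their latch stands and pull the one that does not hold

### The job

Two game controllers sit in leaning test stands, and one of them has a latch that does not hold. Tug each straight out along its length: a good latch must bear about 15 N (never more than 20 N) for half a second, after which let that controller back down on its seat. Take the one that slides out and stand it upright on its plug end in the flat tray, setting it down gently, and leave the other bench things where they are.

Things in the scene. Friction and masses are not known exactly. Their poses are not given: they have to be found in the camera images.
- controller_k: Dark controller, a bar 102 mm long (its z), 36 mm wide (y), 28 mm thick (x), 0.1 to 0.17 kg; a thumbstick 17 mm across, 8 mm high, sits on its -x face 84 mm up. Origin: centre of its plug (lower) end; z runs to the free end. Starts seated in stand_k, leaning with it, 62 mm standing out. The two look alike; either may be the latched one.
- controller_m: Dark controller, a bar 102 mm long (its z), 36 mm wide (y), 28 mm thick (x), 0.1 to 0.17 kg; a thumbstick 17 mm across, 8 mm high, sits on its -x face 84 mm up. Origin: centre of its plug (lower) end; z runs to the free end. Starts seated in stand_m, leaning with it, 62 mm standing out. The two look alike; either may be the latched one.
- stand_k: Grey stand fixed to the table, turned up to 0.35 rad: base 130 x 96 x 12 mm, socket leaning 26 degrees from vertical to the stand's -x (axis -0.438, 0, 0.899 in its frame). Origin on the table under the seat; z vertical. Socket 55 mm wide (y), 47 mm thick outside, 40 mm deep, walls 8 mm; inside 39 x 31 mm. A spring tube lies along its +x side.
- stand_m: Grey stand fixed to the table, turned up to 0.35 rad: base 130 x 96 x 12 mm, socket leaning 26 degrees from vertical to the stand's -x (axis -0.438, 0, 0.899 in its frame). Origin on the table under the seat; z vertical. Socket 55 mm wide (y), 47 mm thick outside, 40 mm deep, walls 8 mm; inside 39 x 31 mm. A spring tube lies along its +x side.
- seat_k (a point): Seat of stand_k: centre of its socket's floor, 36 mm above the table, where the seated controller's origin lies. A latched controller stays put up to about 6 N of pull, then rises 1 mm per newton on a spring (9 mm at 15 N) and goes back when let down; above 22 N (16 mm) the latch is spoilt. An unlatched one slides out under little more than its weight.
- seat_m (a point): Seat of stand_m: centre of its socket's floor, 36 mm above the table, where the seated controller's origin lies. A latched controller stays put up to about 6 N of pull, then rises 1 mm per newton on a spring (9 mm at 15 N) and goes back when let down; above 22 N (16 mm) the latch is spoilt. An unlatched one slides out under little more than its weight.
- tray: Empty open aluminium tray fixed to the table, 150 x 150 mm outside, walls 28 mm high and 4 mm thick, floor 4 mm thick. Origin at the centre of its underside.
- console: Bystander: flat black handheld console without controllers, 102 x 176 x 14 mm, lying flat. Origin at the centre of its underside.
- screwdriver: Bystander: screwdriver with a red handle, 160 mm long, lying along its x. Origin near its middle, on the table.
- flux_bottle: Bystander: white bottle, 52 mm across, 120 mm high, upright. Origin at the centre of its underside.
- parts_pot: Bystander: small grey bowl, 70 mm across, 35 mm high. Origin at the centre of its underside.
There are look-alikes about, which are no part of the job. Leave any purple or red look-alike of the controller_m alone.

How it is judged:
On the way:
1. the latched controller is tugged along its length with at least about 12 N (risen 5.5 mm on its spring) by the fingers for 0.4 s (distance between controller_k and seat_k above 0.0055 m and contact force between the fingers and controller_k above 1 N), for 0.4 s.
At the end, for the whole second after the job is handed in: The latched controller is back on its seat (within 3 mm) and still; the unlatched one stands upright (within 0.15 rad) and still on the tray's floor, its plug end's centre within 60 mm of the tray's centre along each tray side (distance between controller_k and seat_k below 0.003 m and linear speed of each of controller_k, controller_m below 0.02 m/s and x of controller_m in the frame of tray between -0.06 and 0.06 m and y of controller_m in the frame of tray between -0.06 and 0.06 m and height (world z) of controller_m below 0.01 m and angle between controller_m's own z axis and vertical below 0.15 rad and angular speed of controller_m below 0.6 rad/s); the robot touches nothing.
It fails at once if the latched controller is pulled above about 22 N (risen more than 16 mm) (distance between controller_k and seat_k above 0.016 m).
It fails at once if the unlatched controller is dropped (falls faster than 0.8 m/s out of the fingers) (linear speed of controller_m above 0.8 m/s and contact force between the fingers and controller_m below 0.2 N).
It fails at once if the console, screwdriver, bottle or bowl is moved more than 25 mm (distance of any of console, screwdriver, flux_bottle, parts_pot from where it was at the start of the episode above 0.025 m).
It also fails if it takes over 67 s, if anything falls off the work surface, if the arm or the gripper's body presses on something with over 40 N, if the wrist force passes 120 N, or if a joint passes its speed limit or range.

### The arm

A 6-joint arm with a two-finger parallel gripper is mounted at the origin on the work surface. World frame = base frame: x ahead of the robot, y to its left, z up, the work surface at z = 0. Lengths are in m, angles in rad, forces in N, time in s.
With the tool pointing down it reaches from about 0.375 to 0.9 m from the base axis. Payload 3.1 kg.
Tool frame: the origin (TCP) lies at the very end of the fingers, on their centre line; the grasp point (between the pads) lies 19 mm behind it; x points along the fingers, y is the direction in which the jaws open and shut, and the axes are right-handed (so a half turn about x gives the same grasp; the last joint's range is limited). The gripper opens to 87 mm and grips with 3 to 60 N. Pads are 19 mm wide; open, the fingers measure 117 mm over their backs; the gripper's body (75 mm by 190 mm) begins 51 mm behind the grasp point.
Start: joints at [-1.292, 0.527, 1.433, -0, 1.181, -0.178], TCP at [0.276, -0.561, 0.223] pointing down, gripper open.
Joint ranges: [-3.08, 3.08], [-0.75, 2.2], [0.22, 2.44], [-1.43, 4.57], [0, 2.65], [-2.85, 2.85]. Speed limits (rad/s): [2.79, 2.79, 3.14, 3.14, 3.14, 3.14].

### API

Orientations are given as a unit quaternion [x, y, z, w].
In Python, from rig import robot gives the robot as it stands.
- The arm moves only by the tool carry_out, never from a script. Its argument "commands" is a list that holds one entry, the list of rows, each a list of 5 numbers: the opening, from 0 (shut) to 1 (fully open), then the shift along the tool's x, y, z in mm, then the turn about the tool's x in degrees. In form: [[[hand, x, y, z, twist], ...]]. A call has 1 to 8 rows; each row shifts and turns the pose as measured when the row begins, along the tool's axes as they then stand; what a row does not reach is not made up. A row lasts 1/12 s, in which the tool goes at most 41.7 mm and 7.16 degrees, less where a joint would pass 70% of its speed; a pose out of reach is approached as far as the arm can. A call with a gripper value outside its range is refused whole. The fingers move at their own pace and stop on an object; "force" is the grip in N (left out, the last holds). Time passes only in rows, so rows that do not move let the fingers close. It gives the time, the measured TCP pose, the force and the opening at its end, in the units of the state.
- robot.get_obs(): the state, without advancing time (a new reading comes with each control period).
- robot.camera(name): name is "scene" or "top" or "wrist"; returns the picture (384x512x3 uint8, red, green, blue); there is no depth.
- robot.camera_model(name): a dict with "fx", "fy", "cx", "cy" (pixels), "R" (3x3) and "t" (3): a world point X has camera coordinates R X + t. Camera axes: x right, y down, z forward; pixel columns grow to the right and rows downward; lengths in m; the calibration is good to about 2 mm. A picture is of the moment at which its call begins: read the wrist's pose just before it. camera_model takes no time and is no camera call; for the wrist camera it gives the pose at the moment of the call.
- robot.hand_in(): hands the job in, once; it reports no verdict.
The state is a dict: "time": time; "q": joint angles; "joint_velocities": joint speeds; "joint_torque": joint torques, N m; "position": TCP position; "tool_rot": TCP orientation; "ft_force": force on the tool from outside, world axes, zero at the start; "moment": the same for the moment, N m; "grip_width": finger opening in m.
Only numpy, scipy, OpenCV 4.12 (cv2) and the standard library are available. Lean on these libraries where they do the work, as an engineer would, in place of code of your own. Each camera call takes 0.05 s, during which the arm holds its last target. There are 200 camera calls.

## Working session

There is one attempt and no reset: what is moved stays moved. The work goes in short steps, Python scripts to look and compute and a tool call to move; the robot and the scene stay as the last step left them, time stands still between calls to the robot, and variables do not carry over. Pictures are saved under pics/ and viewed, on a budget of 10 in all, crops included, one or two more only if the job needs it, and the job is handed in when it is done.

Besides the shell and the picture viewer there is one more tool, called after ">>>" as name([rows], argument=value, ...), one row to a line, values as JSON. carry_out: Moves the arm, as the interface text tells. Its arguments: {"type":"object","properties":{"commands":{"type":"array"},"force":{"type":"number"}},"required":["commands"]}

```bash
mkdir -p pics; ls
python3 - <<'E'
from rig import robot
import cv2,json
o=robot.get_obs();print({k:(v if not hasattr(v,'round') else v) for k,v in o.items()})
for n in("scene","top"):
    im=robot.camera(n);cv2.imwrite(f"pics/{n}0.png",cv2.cvtColor(im,cv2.COLOR_RGB2BGR))
    print(n,robot.camera_model(n))
E
```

```text
pics
{'time': 0.0, 'q': array([-1.29150935e+00,  5.28432572e-01,  1.43392044e+00, -2.82847458e-05,
        1.18137545e+00, -1.78494011e-01]), 'joint_velocities': array([-9.12373575e-04,  1.31765766e-03, -3.53321366e-04, -2.01026367e-04,
       -1.00923865e-05, -6.40558813e-04]), 'joint_torque': array([-1.44059363e-04, -4.40043354e+01, -1.76594746e+01,  6.33219467e-02,
        5.83412696e-02, -1.84262744e-04]), 'position': array([ 0.27604015, -0.55991593,  0.2215865 ]), 'tool_rot': array([-0.68861601, -0.16119779,  0.68871056, -0.15969039]), 'ft_force': array([ 0.13252827, -0.30313483, -0.00057777]), 'moment': array([-0.01936444,  0.00843389, -0.05877584]), 'grip_width': 0.08722885232946682}
scene {'fx': 371.23499311121117, 'fy': 371.23499311121117, 'cx': 257.4582990264552, 'cy': 195.68679219234411, 'R': array([[ 0.36519654,  0.93092985,  0.00105196],
       [ 0.62199413, -0.24316239, -0.74430865],
       [-0.69264334,  0.27247326, -0.66783496]]), 't': array([-0.18122985, -0.29439622,  1.36496606])}
top {'fx': 386.82085768501753, 'fy': 386.82085768501753, 'cx': 258.2851211116391, 'cy': 189.2843710550694, 'R': array([[ 0.02928769, -0.99952661, -0.00942228],
       [-0.99824745, -0.02876267, -0.05171777],
       [ 0.05142228,  0.01092046, -0.99861729]]), 't': array([-0.01822412,  0.55384159,  1.06013692])}
```

View pics/top0.png

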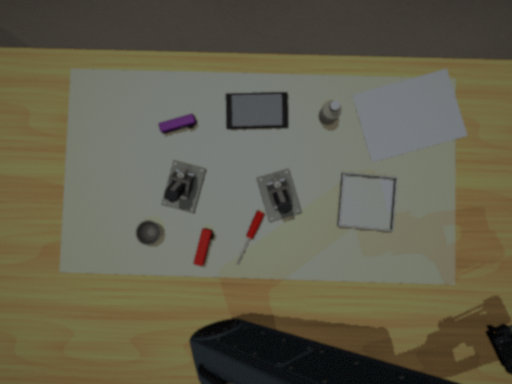

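View pics/scene0.png

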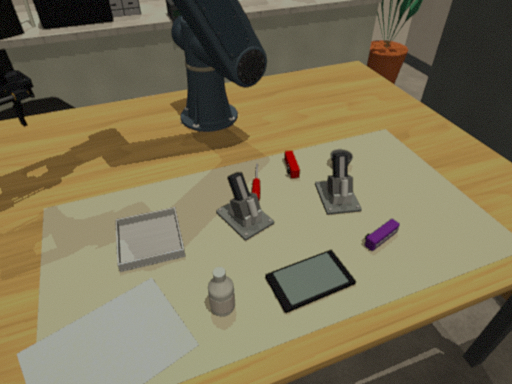

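Top view: stands at about (184,187) and (279,195), tray at (367,202), bottle (330,113), red decoy (204,247), purple (178,123). The scene view agrees with this. I'll enlarge the stands next.

Run:
```python
import cv2,numpy as np
t=cv2.imread("pics/top0.png");s=cv2.imread("pics/scene0.png")
r=lambda im,x,y,w,h:cv2.resize(im[y:y+h,x:x+w],(400,300),interpolation=cv2.INTER_CUBIC)
o=np.vstack([np.hstack([r(t,144,157,80,60),r(t,240,165,80,60)]),np.hstack([r(s,298,140,100,75),r(s,200,165,100,75)])])
o=np.clip(o.astype(float)*1.6,0,255).astype(np.uint8)
cv2.imwrite("pics/crop0.png",o)
```

```text
(no output)
```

View pics/crop0.png

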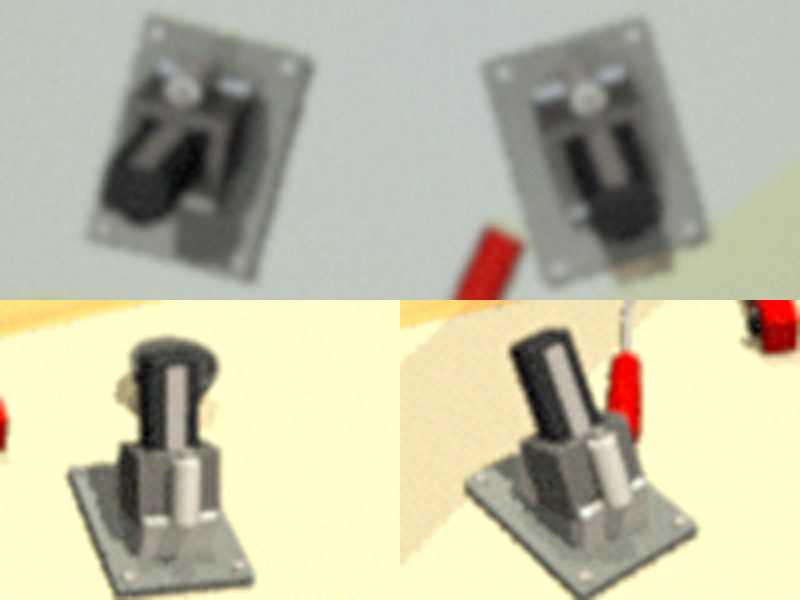

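```bash
cat > h.py <<'E'
import numpy as np,cv2
from scipy.optimize import least_squares,minimize
from scipy.spatial.transform import Rotation as Rt
from rig import robot
def proj(m,P):
    c=np.atleast_2d(P)@np.array(m["R"]).T+m["t"]
    return np.c_[m["fx"]*c[:,0]/c[:,2]+m["cx"],m["fy"]*c[:,1]/c[:,2]+m["cy"]]
def unproj(m,p,z):
    d=np.array([(p[0]-m["cx"])/m["fx"],(p[1]-m["cy"])/m["fy"],1]);R=np.array(m["R"])
    d=R.T@d;o=-R.T@m["t"];return o+d*(z-o[2])/d[2]
A=np.deg2rad(26)
L=np.array([[np.cos(A),0,-np.sin(A)],[0,1,0],[np.sin(A),0,np.cos(A)]]) # cols: ctrl axes in stand
def ctrl(p,pts): # p=x,y,yaw of stand -> world pts of controller-frame points
    Rz=Rt.from_euler('z',p[2]).as_matrix()
    return (np.atleast_2d(pts)@L.T)@Rz.T+[p[0],p[1],.036]
def box(x0,x1,y0,y1,z0,z1): return np.array([[a,b,c] for a in(x0,x1) for b in(y0,y1) for c in(z0,z1)])
E
python3 - <<'E'
from h import *
T=robot.camera_model("top");S=robot.camera_model("scene")
C={'A':np.array([[150,15],[312,62],[252,282],[88,240]])/5+[144,157],'B':np.array([[83,62],[245,15],[308,238],[150,285]])/5+[240,165]}
ti=cv2.imread("pics/top0.png");si=cv2.imread("pics/scene0.png")
th=np.linspace(0,2*np.pi,16)
stick=np.array([[x,8.5*np.cos(a),84+8.5*np.sin(a)] for x in(-14,-22) for a in th])/1e3
bar=box(-.014,.014,-.018,.018,.040,.102)
sock=box(-.0235,.0235,-.0275,.0275,0,.040)
def sil(m,p):
    k=np.zeros((384*4,512*4),np.uint8)
    for b in(bar,stick):cv2.fillConvexPoly(k,cv2.convexHull((proj(m,ctrl(p,b))*4+1.5).round().astype(np.int32)),1)
    cv2.fillConvexPoly(k,cv2.convexHull((proj(m,ctrl(p,sock))*4+1.5).round().astype(np.int32)),2) if m is S else None
    return k
for n,c in C.items():
    W=np.array([unproj(T,q,.012) for q in c]);ctr=W.mean(0)
    vx=(W[0]+W[1]-W[2]-W[3])/2;vy=(W[0]+W[3]-W[1]-W[2])/2
    yaw=np.arctan2(vx[1],vx[0]);yaw2=np.arctan2(-vy[0],vy[1])
    print(n,"base ctr",ctr.round(4),"size",np.linalg.norm(vx).round(4),np.linalg.norm(vy).round(4),"yaw",yaw.round(3),yaw2.round(3))
    best=[]
    g=[cv2.resize(cv2.cvtColor(i,cv2.COLOR_BGR2GRAY),None,fx=4,fy=4,interpolation=cv2.INTER_CUBIC) for i in(ti,si)]
    yw=(yaw+yaw2)/2
    for dx in np.arange(-.03,.031,.003):
      for dy in np.arange(-.009,.0091,.003):
        p=[ctr[0]+dx*np.cos(yw)-dy*np.sin(yw),ctr[1]+dx*np.sin(yw)+dy*np.cos(yw),yw];sc=0
        for im,m in zip(g,(T,S)):
            k=(sil(m,p)==1).astype(np.uint8);ring=cv2.dilate(k,np.ones((17,17)))-k
            sc+=im[ring>0].mean()-im[k>0].mean()
        best.append((sc,dx,dy,p))
    best.sort(key=lambda b:-b[0]);print([tuple(np.round(b[:3],3)) for b in best[:5]],np.round(best[0][3],4))
    p=best[0][3];print("free end",ctrl(p,[0,0,.102]).round(3))
    for im,m in((ti,T),(si,S)):
        for b in(bar,stick): pass
    C[n]=p
print("tray",[unproj(T,q,.028).round(4) for q in((341,173),(397,177),(393,231),(337,227))])
big=[]
for n,p in C.items():
  for im,m in((ti,T),(si,S)):
    b=cv2.convertScaleAbs(cv2.resize(im,None,fx=4,fy=4,interpolation=cv2.INTER_CUBIC),alpha=1.6)
    for q in(bar,stick,sock):cv2.polylines(b,[cv2.convexHull((proj(m,ctrl(p,q))*4+1.5).round().astype(np.int32))],True,(0,255,0),1)
    x,y=(proj(m,ctrl(p,[0,0,.05]))[0]*4).astype(int);big.append(b[y-150:y+150,x-200:x+200])
cv2.imwrite("pics/fit0.png",np.vstack([np.hstack(big[:2]),np.hstack(big[2:])]))
E
```

```text
A base ctr [0.555  0.2049 0.012 ] size 0.1286 0.0947 yaw -0.229 -0.237
[(np.float64(85.143), np.float64(0.012), np.float64(0.006)), (np.float64(84.191), np.float64(0.009), np.float64(0.006)), (np.float64(83.514), np.float64(0.009), np.float64(0.009)), (np.float64(82.885), np.float64(0.006), np.float64(0.009)), (np.float64(81.594), np.float64(0.003), np.float64(0.009))] [ 0.5681  0.208  -0.2331]
free end [[0.525 0.218 0.128]]
B base ctr [ 0.5402 -0.0609  0.012 ] size 0.1291 0.0927 yaw 0.31 0.315
[(np.float64(79.379), np.float64(0.012), np.float64(0.003)), (np.float64(77.637), np.float64(0.015), np.float64(0.003)), (np.float64(77.603), np.float64(0.015), np.float64(0.0)), (np.float64(76.38), np.float64(0.009), np.float64(0.003)), (np.float64(76.055), np.float64(0.012), np.float64(0.0))] [ 0.5507 -0.0544  0.3124]
free end [[ 0.508 -0.068  0.128]]
tray [array([ 0.6047, -0.2277,  0.028 ]), array([ 0.598 , -0.3808,  0.028 ]), array([ 0.4505, -0.3716,  0.028 ]), array([ 0.4568, -0.2195,  0.028 ])]
```

View pics/fit0.png

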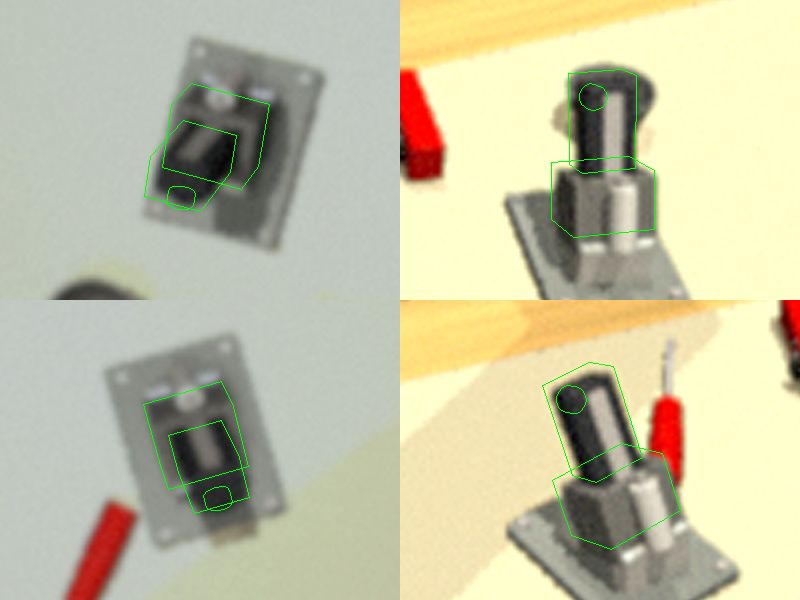

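The overlay fits both controllers to within a few mm. The tool can't be tilted, so I'll grip their y faces with the tool vertical and pull along the leaning axis. Next I'm working out the move to stand B.

```bash
cat >> h.py <<'E'
def plan(pos,yaw):
    o=robot.get_obs();R=Rt.from_quat(o["tool_rot"]).as_matrix()
    cur=np.arctan2(-R[0,1],R[1,1]);d=(yaw-cur+np.pi/2)%np.pi-np.pi/2
    tw=-d # tool x points down
    Rn=(Rt.from_quat(o["tool_rot"])*Rt.from_euler('x',tw)).as_matrix()
    dp=np.array(pos)-o["position"]
    print("t",round(o["time"],2),"pos",o["position"].round(4),"xaxis",R[:,0].round(3),"q6",o["q"][5].round(2),"F",o["ft_force"].round(1),"w",round(o["grip_width"],4))
    print("twist deg",np.rad2deg(tw).round(1),"then xyz mm",(Rn.T@dp*1e3).round(1),"| now-frame",(R.T@dp*1e3).round(1),"y",Rn[:,1].round(3),"z",Rn[:,2].round(3))
E
python3 - <<'E'
from h import *
p=[.5507,-.0544,.3124];print(ctrl(p,[0,0,.075]))
g=ctrl(p,[0,0,.075])[0];plan([g[0],g[1],.22],.3124)
E
```

```text
[[ 0.51941349 -0.06450478  0.10340955]]
t 0.1 pos [ 0.2761 -0.56    0.2217] xaxis [-0.001  0.002 -1.   ] q6 -0.18 F [-0.5  1.   0.4] w 0.0872
twist deg 8.3 then xyz mm [   2.5 -396.7 -383.8] | now-frame [   2.5 -336.9 -437.3] y [ 0.307 -0.952 -0.002] z [-0.952 -0.307 -0.   ]
```

>>> carry_out([
  [[1,0,0,0,4.1],[1,0,0,0,4.2],[1,0,-20,-20,0],[1,0,-29,-28,0],[1,0,-29,-28,0],[1,0,-29,-28,0],[1,0,-29,-28,0],[1,0,-29,-28,0]],
])

```text
time: 0.77
position: [0.3778, -0.3558, 0.217]
tool_rot: [-0.699, -0.103, 0.701, -0.102]
ft_force: [0.7, -0.0, -0.2]
grip_width: 0.0869
```

>>> carry_out([
  [[1,0,-29,-28,0],[1,0,-29,-28,0],[1,0,-29,-28,0],[1,0,-29,-28,0],[1,0,-29,-28,0],[1,0,-29,-28,0],[1,0,-29,-28,0],[1,0,-14,-14,0]],
])

```text
time: 1.43
position: [0.5182, -0.073, 0.2152]
tool_rot: [-0.698, -0.105, 0.702, -0.1]
ft_force: [-0.3, 0.2, -0.6]
grip_width: 0.087
```

Run:
```python
from h import *
p=[.5507,-.0544,.3124]
g=ctrl(p,[0,0,.075])[0];plan([g[0],g[1],.2],.3124)
m=robot.camera_model("wrist");im=cv2.cvtColor(robot.camera("wrist"),cv2.COLOR_RGB2BGR)
cv2.imwrite("pics/w1raw.png",im)
print("cam pos",-np.array(m["R"]).T@m["t"],"fwd",np.array(m["R"])[2])
b=cv2.convertScaleAbs(cv2.resize(im,None,fx=1.5,fy=1.5,interpolation=cv2.INTER_CUBIC),alpha=1.5)
for q in(box(-.014,.014,-.018,.018,.102,.102),box(-.0235,.0235,-.0275,.0275,.04,.04),box(-.014,.014,-.018,.018,.04,.04)):
    cv2.polylines(b,[cv2.convexHull((proj(m,ctrl(p,q))*1.5).round().astype(np.int32))],True,(0,255,0),1)
cv2.imwrite("pics/w1.png",b)
```

```text
t 1.43 pos [ 0.5182 -0.073   0.2152] xaxis [-0.006  0.006 -1.   ] q6 0.92 F [-0.3  0.2 -0.6] w 0.087
twist deg -1.3 then xyz mm [15.2 -7.6 -3.8] | now-frame [15.2 -7.7 -3.7] y [ 0.307 -0.952 -0.007] z [-0.952 -0.307  0.004]
cam pos [ 0.59566021 -0.05182312  0.37688313] fwd [-0.27959373 -0.07764278 -0.95697385]
```

View pics/w1.png

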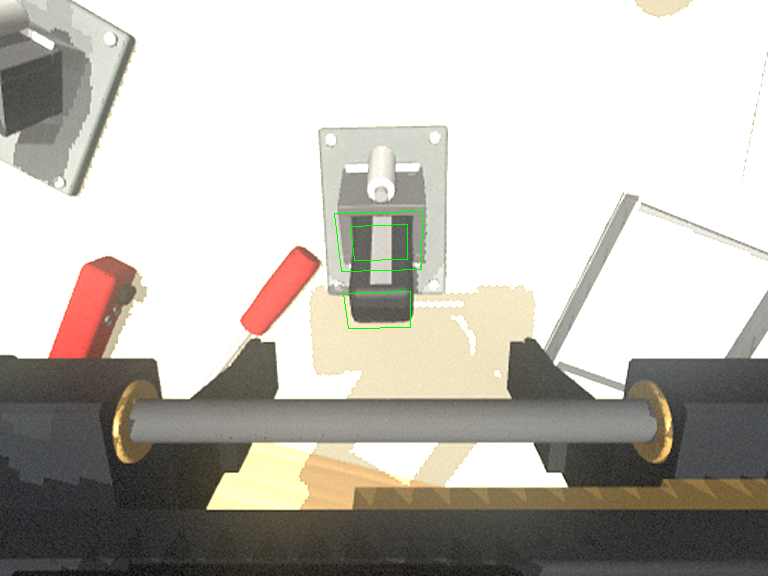

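The wrist view shows the model outline sitting about 4 px left of and 5 px below the true free end (351–414, 290–320). I'll refine the fit with clicked points.

Run:
```python
from h import *
m=robot.camera_model("wrist")
pts=np.array([[.0235,.0275,.04],[.0235,-.0275,.04],[.014,.018,.102],[.014,-.018,.102],[-.014,.018,.102],[-.014,-.018,.102]])
px=np.array([[338,206],[426,206],[350.5,290],[414,290],[353,321],[412.5,321]])/1.5
f=lambda p:(proj(m,ctrl(p,pts))-px).ravel()
r=least_squares(f,[.5507,-.0544,.3124]);print(r.x.round(4),(r.fun*1.5).reshape(-1,2).round(1).tolist())
W=[unproj(m,np.array(q)/1.5,.012) for q in((320,128),(447,127),(444,292))]
d=W[0]-W[1];print("yaw base",np.arctan2(-d[0],d[1]),np.linalg.norm(d))
g=ctrl(r.x,[0,0,.073])[0];print(g);plan([g[0],g[1],g[2]-.019],r.x[2])
R=L;a=Rt.from_euler('z',r.x[2]).apply(L[:,2]);print("axis",a.round(3))
```

```text
[ 0.5553 -0.0542  0.3053] [[0.4, 2.4], [1.2, 1.3], [-2.6, -2.8], [1.0, -3.4], [-1.3, 1.9], [1.6, 1.3]]
yaw base 0.30021002724509255 0.09292073172807189
[ 0.52482746 -0.06382713  0.10161197]
t 1.48 pos [ 0.5192 -0.0711  0.2152] xaxis [-0.005  0.007 -1.   ] q6 0.92 F [1.2 1.6 1. ] w 0.0867
twist deg -0.8 then xyz mm [132.6  -4.2  -7.9] | now-frame [132.6  -4.3  -7.8] y [ 0.301 -0.954 -0.008] z [-0.954 -0.301  0.003]
axis [-0.418 -0.132  0.899]
```

>>> carry_out([
  [[1,0,-4,-8,-0.8],[1,20,0,0,0],[1,30,0,0,0],[1,30,0,0,0],[1,25,0,0,0],[1,15,0,0,0],[1,8,0,0,0],[1,0,0,0,0]],
], force=30)

```text
time: 2.15
position: [0.5278, -0.0609, 0.0825]
tool_rot: [-0.698, -0.113, 0.699, -0.109]
ft_force: [-0.2, 0.6, 0.8]
grip_width: 0.087
```

Run:
```python
from h import *
p=[.5553,-.0542,.3053]
g=ctrl(p,[0,0,.073])[0];plan([g[0],g[1],g[2]-.019],p[2])
```

```text
t 2.15 pos [ 0.5278 -0.0609  0.0825] xaxis [-0.002  0.005 -1.   ] q6 0.92 F [-0.2  0.6  0.8] w 0.087
twist deg 0.6 then xyz mm [-0.1  1.9  3.8] | now-frame [-0.1  1.8  3.8] y [ 0.301 -0.954 -0.006] z [-0.954 -0.301 -0.   ]
```

>>> carry_out([
  [[1,0,2,4,0.5],[1,0,0,0,0],[0.3,0,0,0,0],[0.3,0,0,0,0],[0.3,0,0,0,0],[0.3,0,0,0,0],[0.3,0,0,0,0],[0.3,0,0,0,0]],
], force=30)

```text
time: 2.82
position: [0.5274, -0.0662, 0.0874]
tool_rot: [0.701, 0.108, -0.696, 0.107]
ft_force: [0.1, 0.2, -0.2]
grip_width: 0.055
```

>>> carry_out([
  [[0.3,0,0,0,0],[0.3,0,0,0,0],[0.3,0,0,0,0],[0.3,0,0,0,0]],
])

```text
time: 3.15
position: [0.5269, -0.0648, 0.0874]
tool_rot: [0.701, 0.109, -0.696, 0.106]
ft_force: [1.4, -0.3, -0.5]
grip_width: 0.0359
```

>>> carry_out([
  [[0,0,0,0,0],[0,0,0,0,0],[0,0,0,0,0],[0,0,0,0,0]],
])

```text
time: 3.48
position: [0.527, -0.0648, 0.0873]
tool_rot: [0.701, 0.109, -0.696, 0.107]
ft_force: [0.2, 0.8, 0.2]
grip_width: 0.0361
```

>>> carry_out([
  [[0,-1.8,0,0.9,0],[0,-1.8,0,0.9,0]],
])

```text
time: 3.65
position: [0.5253, -0.0654, 0.0906]
tool_rot: [0.701, 0.109, -0.697, 0.107]
ft_force: [1.0, 1.1, -0.3]
grip_width: 0.0355
```

>>> carry_out([
  [[0,-1.8,0,0.9,0],[0,-1.8,0,0.9,0]],
])

```text
time: 3.82
position: [0.5233, -0.0661, 0.0942]
tool_rot: [0.701, 0.109, -0.697, 0.107]
ft_force: [0.4, 0.2, -1.6]
grip_width: 0.0361
```

Risen 8 mm with only about 1.6 N, so B is the unlatched one. I'll keep pulling it out along its axis.

>>> carry_out([
  [[0,-3.6,0,1.75,0],[0,-3.6,0,1.75,0],[0,-3.6,0,1.75,0],[0,-3.6,0,1.75,0],[0,-3.6,0,1.75,0],[0,-3.6,0,1.75,0],[0,-3.6,0,1.75,0],[0,-3.6,0,1.75,0]],
])

```text
time: 4.48
position: [0.5072, -0.0713, 0.126]
tool_rot: [0.7, 0.109, -0.697, 0.107]
ft_force: [-0.2, -0.4, -2.3]
grip_width: 0.0359
```

>>> carry_out([
  [[0,-4.5,0,2.2,0],[0,-9,0,4.4,0],[0,-9,0,4.4,0],[0,-20,0,0,0],[0,-20,0,0,0],[0,-20,0,0,0]],
])

```text
time: 4.98
position: [0.4905, -0.0744, 0.211]
tool_rot: [-0.697, -0.111, 0.701, -0.105]
ft_force: [0.4, -0.3, -1.4]
grip_width: 0.0359
```

Run:
```python
from h import *
T=robot.camera_model("top")
W=np.array([[.6047,-.2277],[.598,-.3808],[.4505,-.3716],[.4568,-.2195]]);c=W.mean(0)
vx=(W[0]+W[1]-W[2]-W[3])/2;vy=W[0]-W[1];yaw=np.arctan2(vx[1],vx[0]);print(c,yaw,np.arctan2(-vy[0],vy[1]),np.linalg.norm(vx),np.linalg.norm(vy))
plan([c[0],c[1],.18],yaw)
m=robot.camera_model("wrist");im=cv2.cvtColor(robot.camera("wrist"),cv2.COLOR_RGB2BGR)
s=cv2.cvtColor(robot.camera("scene"),cv2.COLOR_RGB2BGR)
s=cv2.resize(s[60:260,130:330],(576,576),interpolation=cv2.INTER_CUBIC)
w=cv2.resize(im,None,fx=.42,fy=1.5*.42/1.5);w=cv2.copyMakeBorder(w,0,576-w.shape[0],0,0,cv2.BORDER_CONSTANT)
cv2.imwrite("pics/x2.png",cv2.convertScaleAbs(np.hstack([s,w]),alpha=1.5))
```

```text
[ 0.5275 -0.2999] -0.058835200394552804 -0.04373434209595834 0.14795600697504652 0.15324653340287997
t 4.98 pos [ 0.4905 -0.0744  0.211 ] xaxis [-0.006  0.007 -1.   ] q6 0.88 F [ 0.4 -0.3 -1.4] w 0.0359
twist deg 20.9 then xyz mm [ 29.2 223.1 -50.4] | now-frame [ 29.2 226.4  32.5] y [-0.059 -0.998 -0.007] z [-0.998  0.059  0.007]
```

View pics/x2.png

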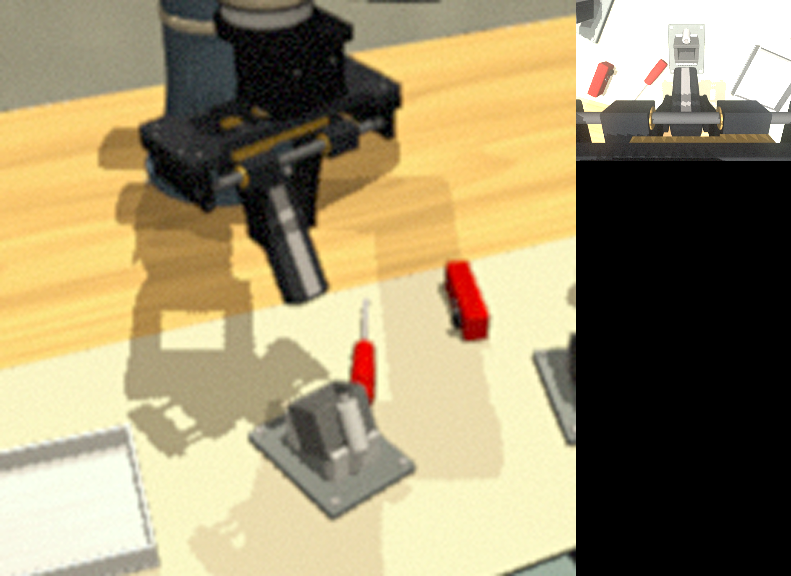

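The controller is out of the stand and still held at its 26° lean. To right it I'll push its lower end against the inside of the tray's far wall. Carrying it over now.

>>> carry_out([
  [[0,0,0,0,7],[0,0,0,0,7],[0,0,0,0,6.9],[0,0,25,-5,0],[0,0,30,-6,0],[0,0,30,-6,0],[0,0,30,-6,0],[0,0,30,-6,0]],
])

```text
time: 5.75
position: [0.5052, -0.2183, 0.2092]
tool_rot: [-0.705, 0.02, 0.709, 0.028]
ft_force: [0.9, 0.4, -2.1]
grip_width: 0.036
```

>>> carry_out([
  [[0,0,30,-6,0],[0,0,28,-6,0],[0,15,18,-3,0],[0,20,0,0,0],[0,0,0,0,0]],
])

```text
time: 6.17
position: [0.5132, -0.3063, 0.1685]
tool_rot: [-0.705, 0.023, 0.709, 0.029]
ft_force: [-0.3, 1.5, -2.1]
grip_width: 0.0357
```

Run:
```python
from h import *
plan([.5275,-.2999,.18],-.05)
m=robot.camera_model("wrist");im=cv2.cvtColor(robot.camera("wrist"),cv2.COLOR_RGB2BGR)
cv2.imwrite("pics/x3.png",cv2.convertScaleAbs(cv2.resize(im,None,fx=1.5,fy=1.5),alpha=1.3))
```

```text
t 6.17 pos [ 0.5132 -0.3063  0.1685] xaxis [-0.006  0.009 -1.   ] q6 0.92 F [-0.3  1.5 -2.1] w 0.0357
twist deg -1.4 then xyz mm [-11.5  -7.2 -13.9] | now-frame [-11.5  -7.5 -13.7] y [-0.05  -0.999 -0.008] z [-0.999  0.05   0.006]
```

View pics/x3.png

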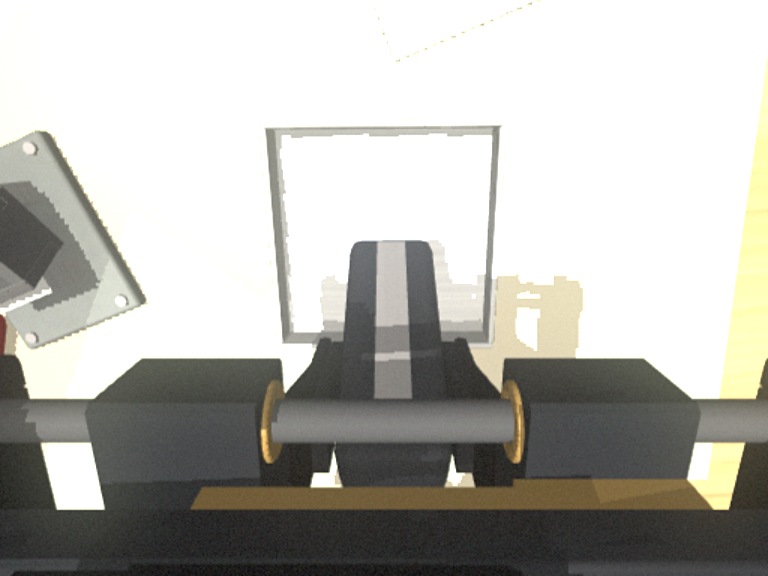

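The tray is square to the view (far wall at row 127, corners at columns 266 and 500), and the leaning controller is centred over it. Descending.

>>> carry_out([
  [[0,0,-5,0,0],[0,20,0,0,0],[0,25,0,0,0],[0,20,0,0,0],[0,13,0,0,0],[0,8,0,0,0],[0,4,0,0,0],[0,0,0,0,0]],
])

```text
time: 6.88
position: [0.5176, -0.2953, 0.0845]
tool_rot: [0.708, -0.023, -0.706, -0.024]
ft_force: [0.1, -0.2, -1.2]
grip_width: 0.0358
```

Run:
```python
from h import *
plan([.5275,-.2999,.072],-.05)
m=robot.camera_model("top")
```

```text
t 6.88 pos [ 0.5176 -0.2953  0.0845] xaxis [ 0.003  0.002 -1.   ] q6 0.93 F [ 0.1 -0.2 -1.2] w 0.0358
twist deg -1.0 then xyz mm [ 12.6   4.1 -10. ] | now-frame [ 12.6   3.9 -10.1] y [-0.05  -0.999 -0.003] z [-0.999  0.05  -0.003]
```

>>> carry_out([
  [[0,6,0,0,-0.5],[0,5,0,0,0],[0,0,0,-8,0],[0,0,0,-8,0],[0,0,0,-8,0],[0,0,0,-8,0]],
], force=15)

```text
time: 7.38
position: [0.5534, -0.2977, 0.0768]
tool_rot: [0.71, -0.02, -0.704, -0.02]
ft_force: [-0.4, 0.1, -2.2]
grip_width: 0.0361
```

>>> carry_out([
  [[0,0,0,-5,0],[0,0,0,-5,0],[0,0,0,-5,0]],
])

```text
time: 7.63
position: [0.5726, -0.2994, 0.0777]
tool_rot: [0.711, -0.021, -0.703, -0.019]
ft_force: [0.3, -0.1, -1.8]
grip_width: 0.0365
```

Run:
```python
from h import *
plan([.5275,-.2999,.072],-.05)
im=cv2.cvtColor(robot.camera("wrist"),cv2.COLOR_RGB2BGR)
s=cv2.cvtColor(robot.camera("scene"),cv2.COLOR_RGB2BGR)
s=cv2.resize(s[150:300,90:240],(400,400),interpolation=cv2.INTER_CUBIC)
w=cv2.resize(im[60:360,100:400],(400,400))
cv2.imwrite("pics/x4.png",cv2.convertScaleAbs(np.hstack([s,w]),alpha=1.4))
```

```text
t 7.63 pos [ 0.5726 -0.2994  0.0777] xaxis [ 0.011 -0.003 -1.   ] q6 0.97 F [ 0.3 -0.1 -1.8] w 0.0365
twist deg -0.4 then xyz mm [ 5.2  2.7 45.1] | now-frame [ 5.2  3.  45. ] y [-0.05  -0.999  0.003] z [-0.999  0.05  -0.011]
```

View pics/x4.png

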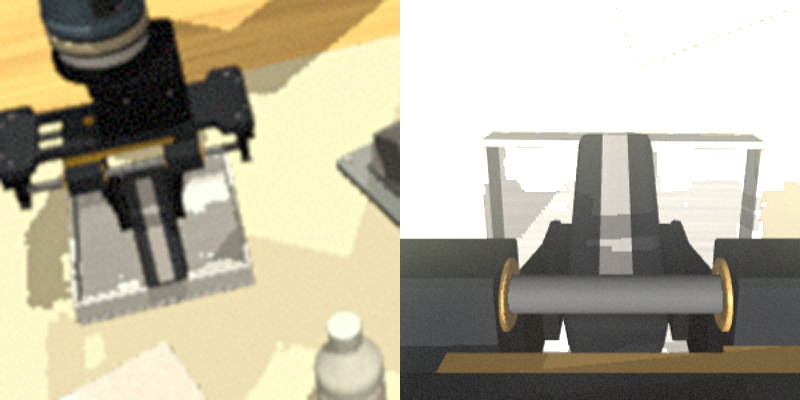

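Run:
```python
from h import *
m=robot.camera_model("wrist");o=robot.get_obs();R=Rt.from_quat(o["tool_rot"]).as_matrix()
for s in(.07,.078):
 for t in(0,10,20,26,35):
  a=np.deg2rad(t);X=-R[:,2];Z=-R[:,0];g=o["position"]-.019*R[:,0]
  ax=np.cos(a)*Z-np.sin(a)*X;cx=np.cos(a)*X+np.sin(a)*Z
  P=[g-s*ax+.014*cx+y*R[:,1] for y in(-.018,.018)]
  print(s,t,proj(m,P).round(0).tolist(),"z",P[0][2].round(3),"x",P[0][0].round(3))
print([proj(m,[[.602,-.23-.15*k,.028],[.598,-.23-.15*k,.028]]).round(0).tolist() for k in(0,1)])
```

```text
0.07 0 [[235.0, 195.0], [286.0, 195.0]] z 0.027 x 0.588
0.07 10 [[234.0, 180.0], [287.0, 180.0]] z 0.03 x 0.6
0.07 20 [[233.0, 166.0], [288.0, 166.0]] z 0.036 x 0.611
0.07 26 [[233.0, 158.0], [289.0, 158.0]] z 0.04 x 0.617
0.07 35 [[231.0, 146.0], [290.0, 146.0]] z 0.048 x 0.626
0.078 0 [[236.0, 192.0], [285.0, 192.0]] z 0.019 x 0.588
0.078 10 [[235.0, 175.0], [286.0, 175.0]] z 0.023 x 0.602
0.078 20 [[234.0, 159.0], [287.0, 159.0]] z 0.029 x 0.614
0.078 26 [[233.0, 150.0], [288.0, 150.0]] z 0.033 x 0.621
0.078 35 [[232.0, 137.0], [289.0, 137.0]] z 0.041 x 0.63
[[[158.0, 181.0], [159.0, 186.0]], [[375.0, 169.0], [375.0, 175.0]]]
```

The plug end has ridden level with the wall top, so the tool is too high, and the tilt is unchanged. I'll back off and go lower, feeling for the floor.

>>> carry_out([
  [[0,-3,0,5,0],[0,0,0,15,0],[0,0,0,20,0],[0,0,0,10,0],[0,8,0,0,0],[0,5,0,0,0],[0,3,0,0,0],[0,0,0,0,0]],
])

```text
time: 8.4
position: [0.5204, -0.2968, 0.0635]
tool_rot: [0.711, -0.021, -0.702, -0.019]
ft_force: [-0.3, 0.2, -2.4]
grip_width: 0.0364
```

Run:
```python
from h import *
# rebuild the wrist camera at x3 from its fixed tool transform
m=robot.camera_model("wrist");o=robot.get_obs();Rt0=Rt.from_quat(o["tool_rot"]).as_matrix()
Rc=np.array(m["R"])@Rt0;tc=np.array(m["R"])@o["position"]+m["t"]
q=Rt.from_quat([-0.705,.023,.709,.029]).as_matrix();p=np.array([.5132,-.3063,.1685])
m3=dict(m);m3["R"]=Rc@q.T;m3["t"]=tc-m3["R"]@p
W=np.array([unproj(m3,np.array(c)/1.5,.028) for c in((266,128),(500,126),(492,345),(284,343))])
print(W.round(4).tolist(),W.mean(0).round(4));print(o["position"],o["ft_force"])
```

```text
[[0.6086, -0.2361, 0.028], [0.5994, -0.3774, 0.028], [0.4561, -0.371, 0.028], [0.4676, -0.2274, 0.028]] [ 0.5329 -0.303   0.028 ]
[ 0.52043972 -0.29679859  0.063536  ] [-0.25912937  0.18573741 -2.44993859]
```

>>> carry_out([
  [[0,2,0,0,0],[0,2,0,0,0],[0,0,0,0,0]],
])

```text
time: 8.65
position: [0.522, -0.2972, 0.0608]
tool_rot: [0.711, -0.021, -0.702, -0.018]
ft_force: [0.0, -1.2, -0.6]
grip_width: 0.0361
```

>>> carry_out([
  [[0,2,0,0,0],[0,2,0,0,0]],
])

```text
time: 8.82
position: [0.5226, -0.2974, 0.0603]
tool_rot: [0.711, -0.021, -0.702, -0.017]
ft_force: [-6.0, 3.0, 18.3]
grip_width: 0.0361
```

>>> carry_out([
  [[0,-5,0,0,0],[0,0,0,0,0],[0,0,0,-8,0],[0,0,0,-8,0],[0,0,0,-8,0],[0,0.3,0,-5,0]],
])

```text
time: 9.32
position: [0.5555, -0.2995, 0.0654]
tool_rot: [0.712, -0.021, -0.702, -0.017]
ft_force: [0.8, -0.8, -1.8]
grip_width: 0.0358
```

>>> carry_out([
  [[0,0.3,0,-4,0],[0,0.3,0,-4,0]],
])

```text
time: 9.48
position: [0.5637, -0.2994, 0.0638]
tool_rot: [0.711, -0.02, -0.703, -0.016]
ft_force: [-5.0, -0.5, 1.4]
grip_width: 0.0363
```

>>> carry_out([
  [[0,-0.5,0,-4,0],[0,-0.5,0,-4,0]],
])

```text
time: 9.65
position: [0.568, -0.2984, 0.0633]
tool_rot: [-0.707, 0.018, 0.707, 0.017]
ft_force: [-4.4, -0.9, 1.0]
grip_width: 0.0362
```

>>> carry_out([
  [[0,-0.3,0,-4,0],[0,-0.3,0,-4,0]],
])

```text
time: 9.82
position: [0.5721, -0.2976, 0.0626]
tool_rot: [-0.703, 0.017, 0.711, 0.018]
ft_force: [-5.3, -0.4, 2.0]
grip_width: 0.036
```

Run:
```python
from h import *
m=robot.camera_model("wrist");o=robot.get_obs();R=Rt.from_quat(o["tool_rot"]).as_matrix()
print(o["position"],o["ft_force"],R[:,0])
for t in(0,5,10,20,26):
  s=.078;a=np.deg2rad(t);X=-R[:,2];Z=-R[:,0];g=o["position"]-.019*R[:,0]
  ax=np.cos(a)*Z-np.sin(a)*X;cx=np.cos(a)*X+np.sin(a)*Z
  P=[g-s*ax+.014*cx+y*R[:,1] for y in(-.018,.018)];print(t,proj(m,P).round(0).tolist(),P[0].round(3))
im=cv2.cvtColor(robot.camera("wrist"),cv2.COLOR_RGB2BGR)
s=cv2.cvtColor(robot.camera("scene"),cv2.COLOR_RGB2BGR)
s=cv2.resize(s[190:290,100:200],(400,400),interpolation=cv2.INTER_CUBIC)
w=cv2.resize(im[100:250,180:330],(400,400))
cv2.imwrite("pics/x5.png",cv2.convertScaleAbs(np.hstack([s,w]),alpha=1.2))
```

```text
[ 0.57209395 -0.29759727  0.06264343] [-5.25790424 -0.41790038  1.97108149] [-0.0109933   0.00225488 -0.99993703]
0 [[236.0, 192.0], [285.0, 192.0]] [ 0.586 -0.28   0.004]
5 [[236.0, 183.0], [286.0, 184.0]] [ 0.593 -0.281  0.005]
10 [[235.0, 175.0], [286.0, 175.0]] [ 0.6   -0.281  0.007]
20 [[234.0, 159.0], [287.0, 159.0]] [ 0.612 -0.281  0.013]
26 [[233.0, 150.0], [288.0, 150.0]] [ 0.619 -0.282  0.017]
```

View pics/x5.png

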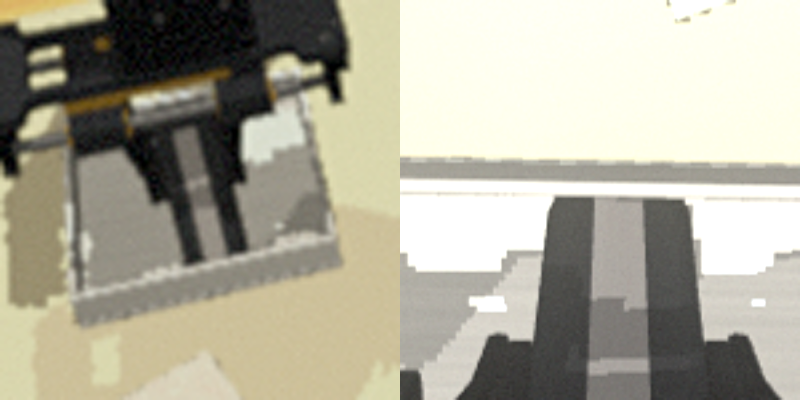

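The plug end now rests on the inside of the far wall, and the tilt is down to about 10°. I'll keep pushing.

>>> carry_out([
  [[0,-1,0,-4,0],[0,-0.7,0,-4,0],[0,-0.7,0,-4,0]],
])

```text
time: 10.17
position: [0.5821, -0.2974, 0.0641]
tool_rot: [-0.701, 0.016, 0.712, 0.019]
ft_force: [-4.1, -1.0, 0.9]
grip_width: 0.0358
```

>>> carry_out([
  [[0,-0.5,0,-4,0],[0,-0.5,0,-4,0],[0,-0.5,0,-4,0]],
])

```text
time: 10.42
position: [0.5945, -0.2978, 0.0655]
tool_rot: [-0.701, 0.016, 0.713, 0.019]
ft_force: [-4.0, 0.3, -0.1]
grip_width: 0.036
```

```bash
cat > tilt.py <<'E'
from h import *
m=robot.camera_model("wrist");o=robot.get_obs();R=Rt.from_quat(o["tool_rot"]).as_matrix()
im=cv2.cvtColor(robot.camera("wrist"),cv2.COLOR_RGB2GRAY)
print(o["position"].round(4),o["ft_force"].round(1),"xaxis",R[:,0].round(3))
print("gray rows150-210 cols 242-248",im[150:212:2,242:249].mean(1).round(0).astype(int).tolist())
Z=np.array([0,0,1.]);X=np.cross(-R[:,1],-Z);X=np.cross(R[:,1],Z);X*=np.sign(X@(-R[:,2]))
for t in(-10,-5,0,5,10):
  s=.078;a=np.deg2rad(t);g=o["position"]-.019*R[:,0]
  ax=np.cos(a)*Z-np.sin(a)*X;cx=np.cos(a)*X+np.sin(a)*Z
  P=[g-s*ax+.014*cx+y*R[:,1] for y in(-.018,.018)];print("world tilt",t,proj(m,P).round(0).tolist(),P[0].round(3))
E
python3 tilt.py
```

```text
[ 0.5945 -0.2978  0.0655] [-4.   0.3 -0.1] xaxis [-0.017  0.006 -1.   ]
gray rows150-210 cols 242-248 [224, 225, 224, 224, 224, 223, 223, 224, 223, 223, 222, 222, 223, 222, 221, 221, 221, 221, 223, 165, 142, 128, 113, 115, 111, 143, 147, 113, 65, 65, 65]
world tilt -10 [[237.0, 207.0], [285.0, 207.0]] [ 0.596 -0.28   0.005]
world tilt -5 [[237.0, 199.0], [286.0, 199.0]] [ 0.603 -0.28   0.006]
world tilt 0 [[236.0, 190.0], [286.0, 190.0]] [ 0.61  -0.281  0.007]
world tilt 5 [[236.0, 182.0], [286.0, 182.0]] [ 0.616 -0.281  0.008]
world tilt 10 [[236.0, 174.0], [287.0, 174.0]] [ 0.623 -0.281  0.01 ]
```

It's now over-rotated by about 8° the other way, which is within the 15° self-righting range. I'll back off the wall, touch the floor with a lighter grip, and take out the rest by shifting back while the base rests on the floor.

>>> carry_out([
  [[0,-1,0,8,0],[0,0,0,14,0],[0,0,0,12,0],[0,0,0,0,0],[0,1.5,0,0,0],[0,1.5,0,0,0]],
], force=8)

```text
time: 10.97
position: [0.5716, -0.2991, 0.0662]
tool_rot: [0.711, -0.02, -0.703, -0.016]
ft_force: [-0.3, -0.7, -0.9]
grip_width: 0.0357
```

>>> carry_out([
  [[0,1.5,0,0,0],[0,1.5,0,0,0]],
])

```text
time: 11.13
position: [0.574, -0.2999, 0.0635]
tool_rot: [0.712, -0.02, -0.701, -0.015]
ft_force: [-0.4, -0.4, -0.9]
grip_width: 0.0359
```

>>> carry_out([
  [[0,1.2,0,0.5,0],[0,1.2,0,0.5,0]],
])

```text
time: 11.3
position: [0.5747, -0.3003, 0.0613]
tool_rot: [0.713, -0.021, -0.701, -0.015]
ft_force: [-0.3, 1.8, 7.8]
grip_width: 0.0357
```

>>> carry_out([
  [[0,1,0,0.5,0],[0,1,0,0.5,0]],
])

```text
time: 11.47
position: [0.5753, -0.3003, 0.0612]
tool_rot: [0.714, -0.021, -0.7, -0.015]
ft_force: [-0.7, 0.6, 5.1]
grip_width: 0.036
```

Floor contact at about 5–8 N. Shifting back, then checking the tilt.

>>> carry_out([
  [[0,0.5,0,3,0],[0,0.5,0,3,0],[0,0.5,0,3,0],[0,0,0,0,0]],
], force=5)

```text
time: 11.8
position: [0.5692, -0.3003, 0.0615]
tool_rot: [0.717, -0.022, -0.697, -0.015]
ft_force: [-0.5, 0.2, -0.5]
grip_width: 0.0357
```

```bash
python3 tilt.py
```

```text
[ 0.5692 -0.3003  0.0615] [-0.5  0.2 -0.5] xaxis [ 0.028 -0.011 -1.   ]
gray rows150-210 cols 242-248 [225, 226, 225, 225, 219, 144, 133, 133, 202, 233, 211, 216, 229, 230, 229, 230, 230, 229, 228, 226, 229, 229, 229, 230, 148, 74, 76, 73, 73, 72, 70]
world tilt -10 [[236.0, 212.0], [284.0, 212.0]] [ 0.57  -0.282  0.001]
world tilt -5 [[235.0, 203.0], [284.0, 203.0]] [ 0.577 -0.282  0.001]
world tilt 0 [[235.0, 195.0], [284.0, 195.0]] [ 0.584 -0.283  0.002]
world tilt 5 [[235.0, 186.0], [284.0, 186.0]] [ 0.59  -0.283  0.004]
world tilt 10 [[234.0, 178.0], [285.0, 178.0]] [ 0.597 -0.284  0.006]
```

Tilt is about −2° and the plug stands on the floor with little load on the wrist. Releasing gently.

>>> carry_out([
  [[0.45,0,0,0,0],[0.5,0,0,0,0],[0.6,0,0,0,0],[0.75,0,0,0,0],[0.75,0,0,0,0],[0.75,0,0,0,0]],
])

```text
time: 12.35
position: [0.5666, -0.3005, 0.0593]
tool_rot: [0.715, -0.021, -0.699, -0.014]
ft_force: [0.0, 0.3, 1.0]
grip_width: 0.0612
```

>>> carry_out([
  [[0.75,-8,0,0,0],[0.75,-15,0,0,0],[0.75,-30,0,0,0],[1,-35,0,0,0],[1,-35,0,0,0],[1,-20,0,0,0],[1,0,0,0,0]],
])

```text
time: 12.93
position: [0.5619, -0.2982, 0.2079]
tool_rot: [0.713, -0.02, -0.701, -0.016]
ft_force: [0.4, -0.1, 0.2]
grip_width: 0.0826
```

Run:
```python
from h import *
pA=[.5681,.2080,-.2331];g=ctrl(pA,[0,0,.073])[0];plan([g[0],g[1],.205],pA[2])
im=cv2.cvtColor(robot.camera("wrist"),cv2.COLOR_RGB2BGR)
s=cv2.cvtColor(robot.camera("scene"),cv2.COLOR_RGB2BGR)
s=cv2.resize(s[180:280,100:200],(400,400),interpolation=cv2.INTER_CUBIC)
w=cv2.resize(im[0:384,64:448],(400,400))
cv2.imwrite("pics/x6.png",cv2.convertScaleAbs(np.hstack([s,w]),alpha=1.3))
```

```text
t 12.93 pos [ 0.5619 -0.2982  0.2079] xaxis [ 0.016 -0.006 -1.   ] q6 0.95 F [ 0.4 -0.1  0.2] w 0.0826
twist deg 10.5 then xyz mm [  -0.7 -494.   142.9] | now-frame [  -0.7 -511.7   50.8] y [-0.231 -0.973  0.002] z [-0.973  0.231 -0.017]
```

View pics/x6.png

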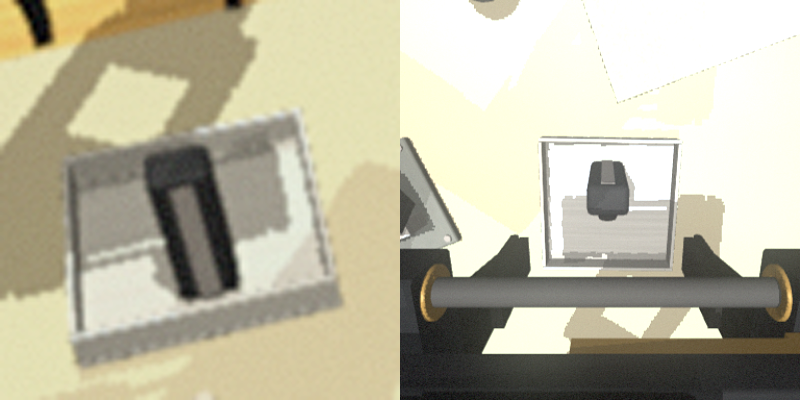

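The controller stands in the tray, clear of the walls. Now going to stand A.

>>> carry_out([
  [[1,0,0,0,5.3],[1,0,0,0,5.2],[1,0,-25,8,0],[1,0,-35,10,0],[1,0,-35,10,0],[1,0,-35,10,0],[1,0,-35,10,0],[1,0,-35,10,0]],
])

```text
time: 13.7
position: [0.5441, -0.0867, 0.1881]
tool_rot: [-0.697, 0.089, 0.706, 0.093]
ft_force: [0.2, 0.7, -0.0]
grip_width: 0.087
```

>>> carry_out([
  [[1,0,-35,10,0],[1,0,-35,10,0],[1,0,-35,10,0],[1,0,-35,10,0],[1,0,-35,10,0],[1,0,-35,10,0],[1,0,-33,10,0],[1,0,0,0,0]],
])

```text
time: 14.37
position: [0.5223, 0.1847, 0.1737]
tool_rot: [-0.684, 0.088, 0.719, 0.092]
ft_force: [0.2, -0.0, -0.5]
grip_width: 0.0867
```

Run:
```python
from h import *
p=[.5681,.2080,-.2331];g=ctrl(p,[0,0,.073])[0];plan([g[0],g[1],.205],p[2])
import pickle
m=robot.camera_model("wrist");im=cv2.cvtColor(robot.camera("wrist"),cv2.COLOR_RGB2BGR);pickle.dump(m,open("mA.pkl","wb"))
b=cv2.convertScaleAbs(cv2.resize(im,None,fx=1.5,fy=1.5,interpolation=cv2.INTER_CUBIC),alpha=1.3)
for q in(box(-.014,.014,-.018,.018,.102,.102),box(-.0235,.0235,-.0275,.0275,.04,.04)):
    cv2.polylines(b,[cv2.convexHull((proj(m,ctrl(p,q))*1.5).round().astype(np.int32))],True,(0,255,0),1)
cv2.imwrite("pics/w7.png",b)
```

```text
t 14.37 pos [0.5223 0.1847 0.1737] xaxis [-0.048  0.012 -0.999] q6 1.94 F [ 0.2 -0.  -0.5] w 0.0867
twist deg -1.2 then xyz mm [-31.6 -33.3  -5.6] | now-frame [-31.6 -33.4  -4.9] y [-0.231 -0.973 -0.   ] z [-0.972  0.231  0.05 ]
```

View pics/w7.png

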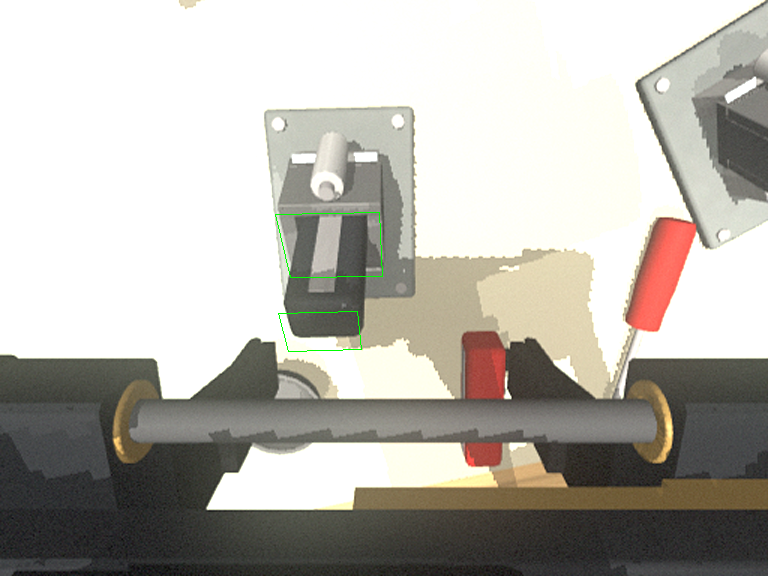

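In the wrist view the socket's back edge runs (279,206)–(383,206) and the free end spans about (285–364, 306–336). The model outline sits roughly 8 px below that, so I'm refitting.

Run:
```python
from h import *
import pickle
m=pickle.load(open("mA.pkl","rb"))
pts=np.array([[.0235,.0275,.04],[.0235,-.0275,.04],[.014,.018,.102],[.014,-.018,.102],[-.014,.018,.102],[-.014,-.018,.102]])
px=np.array([[279,206],[383,206],[285,304],[364,304],[291,337],[363,336]])/1.5
f=lambda p:(proj(m,ctrl(p,pts))-px).ravel()
r=least_squares(f,[.5681,.2080,-.2331]);print(r.x.round(4),(r.fun*1.5).reshape(-1,2).round(1).tolist())
W=[unproj(m,np.array(q)/1.5,.012) for q in((265,110),(413,107))]
d=W[0]-W[1];print("yaw base",np.arctan2(-d[0],d[1]),np.linalg.norm(d))
g=ctrl(r.x,[0,0,.073])[0];print(g);plan([g[0],g[1],.16],r.x[2])
```

```text
[ 0.572   0.2039 -0.2497] [[0.8, -2.3], [1.4, -2.7], [-2.9, -1.6], [-1.6, -1.9], [0.7, 4.3], [2.1, 5.0]]
yaw base -0.23449577952495998 0.0935872555817391
[0.54103365 0.21183001 0.10161197]
t 14.42 pos [0.5219 0.1823 0.1732] xaxis [-0.05   0.01  -0.999] q6 1.94 F [-0.3  0.1 -0.4] w 0.0869
twist deg -0.3 then xyz mm [ 12.5 -33.4 -11.9] | now-frame [ 12.5 -33.5 -11.7] y [-0.247 -0.969  0.003] z [-0.968  0.247  0.051]
```

>>> carry_out([
  [[1,0,-17,-6,0],[1,0,-16,-6,0],[1,0,0,0,0],[1,12,0,0,0],[1,0,0,0,0]],
])

```text
time: 14.83
position: [0.5364, 0.2072, 0.1527]
tool_rot: [-0.678, 0.091, 0.724, 0.088]
ft_force: [-0.4, 0.6, -0.0]
grip_width: 0.087
```

Run:
```python
from h import *
p=[.572,.2039,-.243];g=ctrl(p,[0,0,.073])[0];plan([g[0],g[1],.0826],p[2])
```

```text
t 14.83 pos [0.5364 0.2072 0.1527] xaxis [-0.066  0.003 -0.998] q6 1.98 F [-0.4  0.6 -0. ] w 0.087
twist deg -0.6 then xyz mm [69.7 -6.2 -7.9] | now-frame [69.7 -6.3 -7.8] y [-0.241 -0.971  0.013] z [-0.968  0.241  0.064]
```

>>> carry_out([
  [[1,15,-4,-4,0],[1,20,-2,-4,0],[1,20,0,0,0],[1,10,0,0,0],[1,3,0,0,0]],
])

```text
time: 15.25
position: [0.5399, 0.2035, 0.0813]
tool_rot: [-0.676, 0.095, 0.725, 0.089]
ft_force: [0.1, 0.4, 0.4]
grip_width: 0.0868
```

Run:
```python
from h import *
p=[.572,.2039,-.243];g=ctrl(p,[0,0,.073])[0];plan([g[0]-.001,g[1],.0826],p[2])
```

```text
t 15.25 pos [0.5399 0.2035 0.0813] xaxis [-0.07   0.    -0.998] q6 1.98 F [0.1 0.4 0.4] w 0.0868
twist deg -1.0 then xyz mm [-1.3 -7.8  2. ] | now-frame [-1.3 -7.8  2.2] y [-0.241 -0.97   0.017] z [-0.968  0.241  0.068]
```

>>> carry_out([
  [[1,0,-8,2,-1],[1,0,0,0,0],[0.5,0,0,0,0],[0.5,0,0,0,0],[0.5,0,0,0,0],[0.5,0,0,0,0],[0.5,0,0,0,0]],
], force=40)

```text
time: 15.83
position: [0.5413, 0.2111, 0.0844]
tool_rot: [-0.678, 0.088, 0.725, 0.083]
ft_force: [-0.3, 0.9, 0.2]
grip_width: 0.0617
```

Run:
```python
from h import *
p=[.572,.2039,-.243];g=ctrl(p,[0,0,.073])[0];plan([g[0]-.001,g[1],.0826],p[2])
```

```text
t 15.83 pos [0.5413 0.2111 0.0844] xaxis [-0.067  0.    -0.998] q6 1.98 F [-0.3  0.9  0.2] w 0.0617
twist deg 0.1 then xyz mm [ 1.8 -0.2  1.3] | now-frame [ 1.8 -0.2  1.3] y [-0.241 -0.97   0.016] z [-0.968  0.241  0.066]
```

>>> carry_out([
  [[0,0,0,0,0],[0,0,0,0,0],[0,0,0,0,0],[0,0,0,0,0],[0,0,0,0,0],[0,0,0,0,0],[0,0,0,0,0]],
])

```text
time: 16.42
position: [0.5423, 0.2133, 0.0852]
tool_rot: [-0.679, 0.086, 0.724, 0.085]
ft_force: [-1.0, -0.2, 0.0]
grip_width: 0.0357
```

```bash
cat > ax.py <<'E'
from h import *
o=robot.get_obs();R=Rt.from_quat(o["tool_rot"]).as_matrix()
a=Rt.from_euler('z',-.243).apply(L[:,2])
print("t",o["time"],"pos",o["position"].round(4),"s along axis mm",(1e3*o["position"]@a).round(1),"F",o["ft_force"].round(1),"pull",(-o["ft_force"]@a).round(1),"axis in tool",(R.T@a).round(3),"w",o["grip_width"])
E
python3 ax.py
```

```text
t 16.4167 pos [0.5423 0.2133 0.0852] s along axis mm -131.6 F [-1.  -0.2  0. ] pull -0.4 axis in tool [-0.869  0.009  0.494] w 0.03570641685393952
```

>>> carry_out([
  [[0,-1.7,0,1,0],[0,-1.7,0,1,0]],
])

```text
time: 16.58
position: [0.5413, 0.2136, 0.0874]
tool_rot: [-0.679, 0.086, 0.724, 0.085]
ft_force: [2.4, -0.3, -7.7]
grip_width: 0.0361
```

```bash
python3 ax.py
```

```text
t 16.5833 pos [0.5413 0.2136 0.0874] s along axis mm -129.2 F [ 2.4 -0.3 -7.7] pull 8.0 axis in tool [-0.87   0.009  0.493] w 0.036137073755627885
```

A is latched: 8 N at a 2.4 mm rise. Increasing toward 15 N.

>>> carry_out([
  [[0,-2,0,1.1,0],[0,-2,0,1.1,0],[0,-1.7,0,1,0]],
])

```text
time: 16.83
position: [0.5395, 0.2139, 0.0911]
tool_rot: [-0.68, 0.086, 0.723, 0.085]
ft_force: [4.4, -0.8, -11.1]
grip_width: 0.036
```

```bash
python3 ax.py
```

```text
t 16.8333 pos [0.5395 0.2139 0.0911] s along axis mm -125.1 F [  4.4  -0.8 -11.1] pull 12.0 axis in tool [-0.871  0.009  0.492] w 0.03600998273930086
```

>>> carry_out([
  [[0,-2,0,1.1,0],[0,-1.7,0,1,0],[0,-0.5,0,0.3,0],[0,-0.5,0,0.3,0]],
])

```text
time: 17.17
position: [0.5383, 0.2143, 0.0938]
tool_rot: [-0.681, 0.086, 0.722, 0.084]
ft_force: [5.4, 0.5, -14.4]
grip_width: 0.0357
```

```bash
python3 ax.py
```

```text
t 17.1667 pos [0.5383 0.2143 0.0938] s along axis mm -122.2 F [  5.4   0.5 -14.4] pull 15.2 axis in tool [-0.872  0.008  0.49 ] w 0.035652473965261465
```

Now 15.2 N at a 9.4 mm rise. Holding for over half a second.

>>> carry_out([
  [[0,-0.5,0,0.3,0],[0,-0.5,0,0.3,0],[0,-0.4,0,0.2,0],[0,-0.5,0,0.3,0]],
])

```text
time: 17.5
position: [0.5385, 0.2142, 0.0934]
tool_rot: [-0.681, 0.086, 0.722, 0.084]
ft_force: [6.4, 0.3, -14.0]
grip_width: 0.0356
```

>>> carry_out([
  [[0,-0.5,0,0.3,0],[0,-0.4,0,0.2,0],[0,-0.4,0,0.2,0],[0,-0.4,0,0.2,0]],
])

```text
time: 17.83
position: [0.5386, 0.2142, 0.093]
tool_rot: [-0.682, 0.086, 0.722, 0.084]
ft_force: [6.2, 0.2, -14.1]
grip_width: 0.036
```

```bash
python3 ax.py
```

```text
t 17.8333 pos [0.5386 0.2142 0.093 ] s along axis mm -123.0 F [  6.2   0.2 -14.1] pull 15.3 axis in tool [-0.873  0.008  0.488] w 0.035971187011996704
```

Held at about 15 N for 0.67 s. Letting it back down: 8.6 mm along the axis.

>>> carry_out([
  [[0,1,0,-0.5,0],[0,1,0,-0.5,0],[0,1,0,-0.5,0],[0,1,0,-0.5,0]],
])

```text
time: 18.17
position: [0.5408, 0.2137, 0.0884]
tool_rot: [-0.682, 0.086, 0.722, 0.084]
ft_force: [4.3, -0.2, -7.6]
grip_width: 0.036
```

```bash
python3 ax.py
```

```text
t 18.1667 pos [0.5408 0.2137 0.0884] s along axis mm -128.2 F [ 4.3 -0.2 -7.6] pull 8.7 axis in tool [-0.873  0.008  0.488] w 0.035998923981873
```

>>> carry_out([
  [[0,1,0,-0.5,0],[0,1,0,-0.5,0],[0,0.7,0,-0.3,0]],
])

```text
time: 18.42
position: [0.5418, 0.2134, 0.0864]
tool_rot: [-0.681, 0.086, 0.722, 0.084]
ft_force: [2.9, -0.0, -6.3]
grip_width: 0.0361
```

```bash
python3 ax.py
```

```text
t 18.4167 pos [0.5418 0.2134 0.0864] s along axis mm -130.4 F [ 2.9 -0.  -6.3] pull 6.9 axis in tool [-0.873  0.008  0.488] w 0.036071009969921186
```

>>> carry_out([
  [[0,1,0,-0.5,0],[0,1,0,-0.5,0],[0,0.7,0,-0.3,0]],
])

```text
time: 18.67
position: [0.5423, 0.2133, 0.0852]
tool_rot: [-0.681, 0.086, 0.722, 0.084]
ft_force: [0.9, -0.6, 0.6]
grip_width: 0.036
```

```bash
python3 ax.py
```

```text
t 18.6667 pos [0.5423 0.2133 0.0852] s along axis mm -131.7 F [ 0.9 -0.6  0.6] pull -0.1 axis in tool [-0.872  0.008  0.489] w 0.03597263034686593
```

It's back at the starting height with no load. Releasing and retreating upward.

>>> carry_out([
  [[0.5,0,0,0,0],[0.8,0,0,0,0],[0.8,0,0,0,0],[0.8,0,0,0,0],[0.8,0,0,0,0],[0.8,0,0,0,0]],
])

```text
time: 19.17
position: [0.5403, 0.2131, 0.0879]
tool_rot: [-0.68, 0.087, 0.723, 0.084]
ft_force: [-0.2, 0.0, 0.7]
grip_width: 0.0661
```

>>> carry_out([
  [[0.8,-8,0,0,0],[0.9,-15,0,0,0],[0.9,-30,0,0,0],[0.9,-35,0,0,0],[0.9,-35,0,0,0],[0.9,-20,0,0,0],[0.9,0,0,0,0]],
])

```text
time: 19.75
position: [0.5474, 0.2124, 0.2373]
tool_rot: [-0.678, 0.088, 0.725, 0.083]
ft_force: [-0.2, -0.2, 0.1]
grip_width: 0.0783
```

Run:
```python
from h import *
print(robot.get_obs()["position"],robot.get_obs()["grip_width"])
S=robot.camera_model("scene");T=robot.camera_model("top");o=[]
up=box(-.014,.014,-.018,.018,0,.102)@Rt.from_euler('z',-.06).as_matrix().T+[.566,-.2985,.004]
pA=[.572,.2039,-.243]
bar=ctrl(pA,box(-.014,.014,-.018,.018,.04,.102))
for n,m in(("scene",S),("top",T)):
    im=cv2.cvtColor(robot.camera(n),cv2.COLOR_RGB2BGR);cv2.imwrite(f"pics/{n}9.png",im)
    b=cv2.convertScaleAbs(cv2.resize(im,None,fx=4,fy=4,interpolation=cv2.INTER_CUBIC),alpha=1.4)
    for P in(up,bar):
        cv2.polylines(b,[cv2.convexHull((proj(m,P)*4+1.5).round().astype(np.int32))],True,(0,255,0),1)
        x,y=(proj(m,P).mean(0)*4).astype(int);o.append(cv2.copyMakeBorder(b,200,200,200,200,0)[y+50:y+350,x:x+400])
cv2.imwrite("pics/fin.png",np.vstack([np.hstack(o[:2]),np.hstack(o[2:])]))
```

```text
[0.54741461 0.21237953 0.23734834] 0.07825137434631077
```

View pics/fin.png

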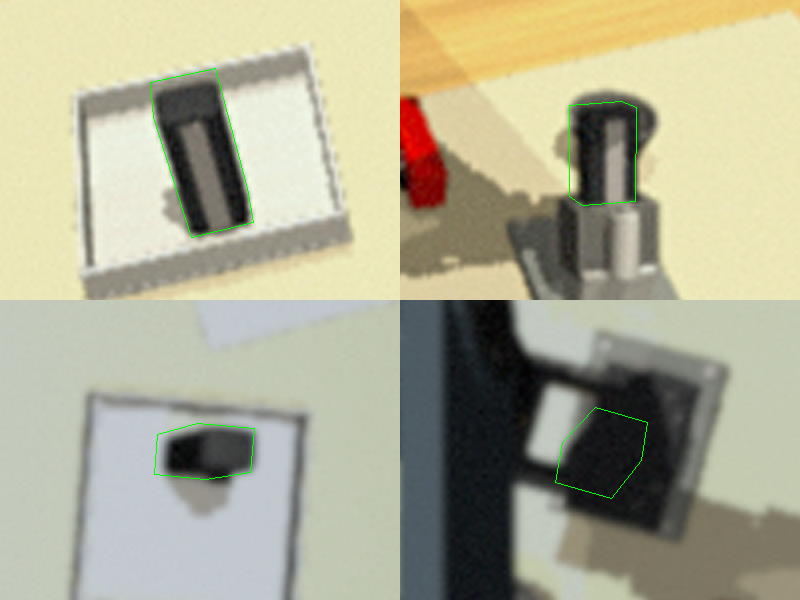

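```bash
python3 -c "
from rig import robot
print(robot.hand_in())"
```

```text
the job is handed in; nothing more can be done
None
```

I tested both controllers, stood the one with the bad latch in the tray, and handed the job in at about 19.9 s of the 67 s. No verdict is reported.

- **Stand near y = −0.05 (bad latch):** the controller slid out under 1–2 N. Because the tool cannot tilt, I righted it by pushing its plug end against the inside of the tray's far wall. The first push was too high and did nothing. The second overshot by about 8°, which I corrected against the tray floor, where one feel for contact peaked at 18 N. I let it go at about 2° of tilt.
- **Stand near y = +0.20 (good latch):** it held about 15 N, risen about 9 mm, for 0.67 s. The highest pull I read was 15.3 N. I let it down to its starting height with no load and released it.

**Last checks:**
- An upright model laid over the scene and top views matches the controller in the tray to a few mm. Its plug end is roughly 35 mm from the tray's centre, against the 60 mm allowed.
- The latched controller looks the same in the scene view as at the start. The arm blocked it in the top view, so that view could not confirm it.
- The gripper is clear of everything, and I saw no sign of any bystander being touched, though I did not measure their positions again.
- My two estimates of the tray's centre disagreed by about 5 mm, which is within the margin.
- I viewed 12 pictures, two over the budget of 10.

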